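Seat the baby monitor camera in its tilting stand and check that it rocks free

TASK

Lift the round baby monitor camera out of its wooden parking block and seat its tapered foot in the blue cup of the tilting stand: the square tongue under the cone must find the square hole in the cup's floor (turn it lightly by feel until it drops in), then press it fully home for a moment with about 10 N, at no time, rocking included, forcing it harder than about 20 N. Keeping it seated with a light hand, rock it on the stand about 12 degrees away from the robot, then about 12 degrees towards the robot, and let go with it seated and level. Do not drop the camera in and leave everything else where it is; which way the lens looks does not matter.

Things in the scene. Friction and masses are not known exactly. Their poses are not given: they have to be found in the camera images.
- camera: white round baby monitor camera, 112 to 182 g, 102 mm tall, upright in the wooden block's hole at the start. Origin at the centre of the underside of its foot, z up, lens along -x. Black foot from the bottom: square tongue 16 x 16 mm, sides along x and y, z 0 to 12 mm; cone of 12 mm radius at z 12 mm to 25 mm at z 36 mm. Then a white flange of 31 mm radius, z 37 to 42 mm, and the head
- head (a point): centre of the camera's head, 74 mm above the camera's origin, same axes: a white drum of 28 mm radius with its axis along y and flat round cheeks at y = -24 and +24 mm (48 mm apart, the place to grip, from above)
- block: fixed light wooden parking block, 95 x 95 x 45 mm, with a through hole of 53 mm diameter; the camera's flange rests on its top and the foot hangs freely in the hole. Origin at the centre of its underside
- stand: fixed white tilting stand: round base of 62 mm radius, 12 mm thick, two yoke posts at y = -51 and +51 mm, 86 mm tall (26 mm along x, 8 mm thick), carrying a grey cradle ring with the blue tapered cup between them. Origin at the centre of its underside; +x is the side away from the robot, within 0.35 rad
- cup_mouth (a point): centre of the blue cup's rim, on the cradle, 83 mm above the table when level; its axes are the stand's, tilting with the cradle. Mouth radius 23 mm, same taper as the cone, rigid. Flat floor 22 mm below the rim with a 19 x 19 mm square hole right through. The hole is turned about the cup's axis by an unknown angle, up to 0.7 rad either way from the stand's axes; no listed pose shows it
- seat (a point): point on the cradle, on the cup's axis, 51 mm above the table when level, where the camera's origin lies when fully home (within about 1 mm). A tongue not in line with the hole rests on the floor, 10 mm higher; within about 10 degrees of one of the four fitting headings it drops in. The cup turns in its cradle only above 0.6 N m. Axes as the cup mouth
- stand_hinge (a point): centre of the cradle's tilt hinge, 75 mm above the table, fixed to the stand; the hinge axis is its y axis; the seat lies 24 mm below it when level
- cradle (a joint): tilt of the cradle about the stand's y axis, rad: 0 level, positive when the camera's top leans to the stand's +x (away from the robot), stops at -0.35 and 0.35. A light spring (0.5 N m/rad) brings it back to level when released
- lotion: white plastic lotion pump bottle, 62 mm across, 180 mm tall, bystander; origin at the centre of its underside
- mug: empty white ceramic cup, 76 mm across, 85 mm tall, bystander; origin at the centre of its underside
- toyblock: loose wooden toy block, 45 mm cube, bystander; origin at the centre of its underside
- cream: cream jar with blue cap, 60 mm across, 50 mm tall, bystander; origin at the centre of its underside
- stackring: yellow stacking ring lying flat, 80 mm across, 22 mm high, bystander; origin at the centre of its underside
- brush: flat brush with a wooden handle, lying, 160 mm long, bystander; origin near the middle of its underside
- bowl: small blue ceramic bowl, 100 mm across, 35 mm high, bystander; origin at the centre of its underside

How it is judged:
By the outcome, as a careful person would: the job done as asked, in the order asked, and still so for the second after the job is handed in, with the robot touching nothing.
It also fails if it takes over 54 s, if anything falls off the work surface, if the arm or the gripper's body presses on something with over 40 N, if the wrist force passes 120 N, or if a joint passes its speed limit or range.

ROBOT

A 6-joint arm with a two-finger parallel gripper is mounted at the origin on the work surface. World frame = base frame: x ahead of the robot, y to its left, z up, the work surface at z = 0. Lengths are in m, angles in rad, forces in N, time in s.
With the tool pointing down it reaches from about 0.35 to 0.775 m from the base axis. Payload 7.3 kg.
Tool frame: the origin (TCP) lies at the very end of the fingers, on their centre line; the grasp point (between the pads) lies 19 mm behind it; z points along the fingers, y is the line along which they close (so a half turn about z gives the same grasp; the last joint's range is limited). The gripper opens to 92 mm and grips with 3 to 60 N. Pads are 19 mm wide; open, the fingers measure 130 mm over their backs; the gripper's body (75 mm by 190 mm) begins 47 mm behind the grasp point.
Start: joints at [1.175, 0.342, 1.524, -0, 1.275, -0.146], TCP at [0.13, 0.509, 0.227] pointing down, gripper open.
Joint ranges: [-2.53, 2.53], [-0.77, 2.02], [0.04, 2.7], [-1, 4.14], [0.28, 2.66], [-3.11, 3.11]. Speed limits (rad/s): [2.57, 2.57, 3.14, 3.14, 3.14, 3.14].

INTERFACE

Orientations are given as a rotation vector (axis times angle).
In Python, from station import arm gives the robot as it stands. The module is installed in compiled form; this text tells all that it offers.
- The arm moves only by the tool move_arm, never from a script. Its argument "deltas" is a list of rows, each a list of 3 entries, a list of its own where there are three numbers: the shift along the tool's x, y, z in m, then the turn, a rotation vector about the tool's x, y, z in rad, then the opening, from -1 (shut) to 1 (fully open), so that 0 is half open. In form: [[[x, y, z], [wx, wy, wz], claw], ...]. A call has 1 to 20 rows; each row shifts and turns the commanded pose from where the row before left it, along the tool's axes as they then stand; what a row does not reach is not made up. A row lasts 1/12 s, in which the tool goes at most 41.7 mm and 7.16 degrees, less where a joint would pass 70% of its speed; a pose out of reach is approached as far as the arm can. A call is refused whole if a number of a shift passes 0.0417 or a number of a turn 0.125, either way. A call with a gripper value outside its range is refused whole. The fingers move at their own pace and stop on an object; "grip_force" is the grip in N (left out, the last holds). Time passes only in rows, so rows that do not move let the fingers close. It gives the time, the measured TCP pose, the force, the opening and the grip force at its end, in the units of the state.
- arm.get_state(): the state, without advancing time (a new reading comes with each control period).
- arm.grab_frame(name): name is "side" or "top"; returns a dict with "image" (400x640x3 uint8, red, green, blue), "z_map" (400x640 float32, m along the optical axis (not along the pixel's ray), 0 where there is no reading), "fov_y" (degrees; the focal length in pixels is half the picture's height over the tangent of half this angle, whatever the lens; pixels are square), "cx", "cy" (the principal point, pixels), "rvec" (rotation vector, rad) and "tvec" (3), from world to camera coordinates, as OpenCV has them. Camera axes: x right, y down, z forward; pixel columns grow to the right and rows downward; lengths in m; the calibration is good to about 2 mm. A picture is of the moment at which its call begins.
- arm.finish_job(): hands the job in; it is judged then, once.
The state is a dict: "clock": time; "joint_positions": joint angles; "joint_velocities": joint speeds; "joint_efforts": joint torques, N m; "tcp_pos": TCP position; "tcp_rot": TCP orientation; "contact_force": force on the tool from outside, world axes, zero at the start; "moment": the same for the moment, N m; "finger_gap": finger opening in m; "gripper_force": force on a finger pad.
Only numpy, scipy, OpenCV 4.12 (cv2) and the standard library are available. Lean on these libraries where they do the work, as an engineer would, in place of code of your own. Each camera call takes 0.05 s, during which the arm holds its last target. There are 200 camera calls.

## Working session

There is one attempt and no reset: what is moved stays moved. The work goes in short steps, Python scripts to look and compute and a tool call to move; the robot and the scene stay as the last step left them, time stands still between calls to the robot, and variables do not carry over. Pictures are saved under pics/ and viewed, at most 10 in all, crops included, and the job is handed in when it is done.

Besides the shell and the picture viewer there is one more tool, called as a command line: name --argument value ..., lists and objects as JSON in quotes. move_arm: Moves the arm, as the interface text tells. Its arguments: {"type":"object","properties":{"deltas":{"type":"array","items":{"type":"array"}},"grip_force":{"type":"number"}},"required":["deltas"]}

```bash
mkdir -p pics; cat > h.py <<'E'
import numpy as np, cv2
from scipy.spatial.transform import Rotation as R
from station import arm
def grab(n,save=None):
    f=arm.grab_frame(n)
    if save: cv2.imwrite('pics/'+save,f['image'][:,:,::-1])
    h=f['image'].shape[0]; fl=h/2/np.tan(np.radians(f['fov_y'])/2)
    Rm=R.from_rotvec(np.ravel(f['rvec'])).as_matrix(); t=np.ravel(f['tvec'])
    v,u=np.mgrid[:400,:640]; z=f['z_map']
    P=np.stack([(u-f['cx'])/fl*z,(v-f['cy'])/fl*z,z],-1)
    W=(P-t)@Rm; W[z==0]=np.nan
    f.update(W=W,fl=fl,Rm=Rm,t=t); return f
def ray(f,u,v,h):
    d=f['Rm'].T@np.array([(u-f['cx'])/f['fl'],(v-f['cy'])/f['fl'],1]); c=-f['Rm'].T@f['t']
    return c+d*(h-c[2])/d[2]
E
python3 - <<'E'
from h import *
for n in('side','top'):
    f=grab(n,n+'0.png'); np.savez(''+n+'0.npz',W=f['W'],im=f['image']); print(n,-f['Rm'].T@f['t'],f['Rm'][2],f['fl'])
s=arm.get_state(); print(s)
E
```

```text
side [ 0.39876136 -0.72577571  0.75545992] [ 0.20175638  0.71174006 -0.67284505] 410.86780495868135
top [0.36676554 0.0120168  1.15140282] [ 0.21017389 -0.02501028 -0.97734407] 418.7993173606333
{'clock': 0.1, 'joint_positions': array([ 1.17499894e+00,  3.42662461e-01,  1.52489448e+00,  1.10684544e-05,
        1.27537441e+00, -1.45995511e-01]), 'joint_velocities': array([ 1.26641445e-04, -2.96915852e-03, -2.23090644e-03, -1.28595420e-05,
        1.01213506e-03,  8.08441841e-04]), 'joint_efforts': array([ 1.95416542e-03, -4.32001984e+01, -2.44696462e+01,  7.19692907e-02,
        5.24903624e-02, -4.81190375e-05]), 'tcp_pos': array([0.12962578, 0.50839251, 0.22611899]), 'tcp_rot': array([-3.91327499e-01, -3.11675285e+00,  2.02144587e-03]), 'contact_force': array([-0.31064178,  0.50368588,  0.44679106]), 'moment': array([ 0.05176113,  0.00535603, -0.0141863 ]), 'gripper_force': 0.0, 'finger_gap': 0.09167805767873308}
```

View pics/side0.png

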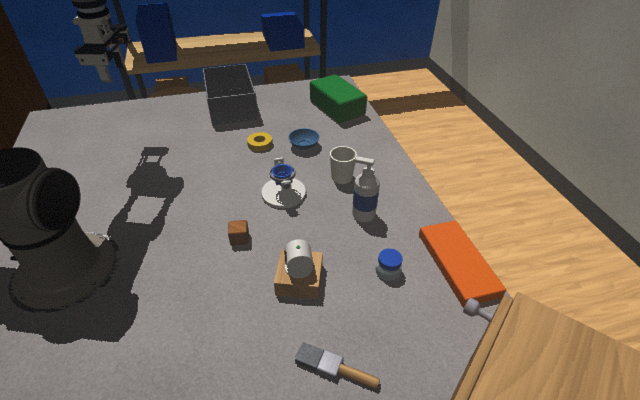

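View pics/top0.png

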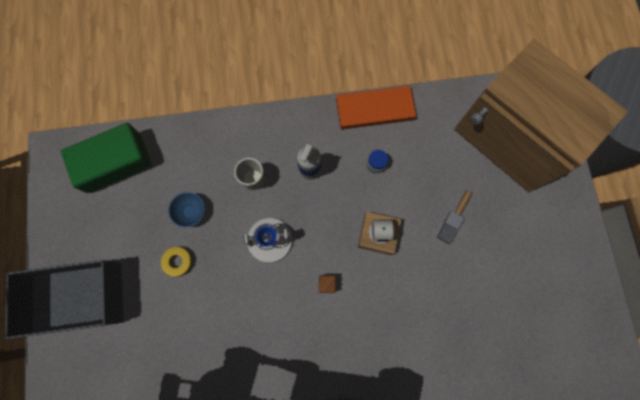

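The side view shows the camera on its block at (300,262) and the stand at (284,185). The top view shows the camera at (382,231), the stand at (268,239), the lotion at (309,160), the mug at (249,172) and the toy block at (327,284). Next I'll measure the camera and the cup.

```bash
python3 - <<'E'
from h import *
ft=np.load('top0.npz');fs=np.load('side0.npz')
f=grab('top')
c=ray(f,382,231,.1);s=ray(f,268,239,.01);print('cam guess',c,'stand',s)
pts={}
for nm,d in(('top',ft),('side',fs)):
    W,im=d['W'],d['im']
    m=(np.hypot(W[...,0]-c[0],W[...,1]-c[1])<.06)
    hd=m&(W[...,2]>.06)&(W[...,2]<.13); P=W[hd]
    print(nm,'head',len(P),P.min(0),P.max(0),P.mean(0)); pts[nm]=P
    tp=P[P[:,2]>P[:,2].max()-.012]; print(' top strip',tp.mean(0),cv2.minAreaRect((tp[:,:2]*1000).astype(np.float32)))
    bl=m&(W[...,2]>.035)&(W[...,2]<.055)
    hsv=cv2.cvtColor(im,cv2.COLOR_RGB2HSV)
    wood=(hsv[...,1]>60)&(hsv[...,0]<30)&(np.hypot(W[...,0]-c[0],W[...,1]-c[1])<.085)&(abs(W[...,2]-.045)<.006)
    print(' block',cv2.minAreaRect((W[wood][:,:2]*1000).astype(np.float32)))
    blue=(hsv[...,1]>110)&(abs(hsv[...,0].astype(int)-115)<15)&(np.hypot(W[...,0]-s[0],W[...,1]-s[1])<.05)&(W[...,2]>.04)
    B=W[blue]; print(' blue',len(B),np.nanmin(B,0),np.nanmax(B,0),np.argwhere(blue).mean(0)[::-1])
    v,u=np.where(blue); e=cv2.fitEllipse(cv2.convexHull(np.c_[u,v].astype(np.int32))); print(' ell',e)
    g=f if nm=='top' else None
    if g: print(' rim centre',ray(g,*e[0],.083))
    sr=np.hypot(W[...,0]-s[0],W[...,1]-s[1])<.075
    base=W[sr&(abs(W[...,2]-.012)<.005)]; print(' base',cv2.minEnclosingCircle((base[:,:2]*1000).astype(np.float32)))
    po=W[sr&(W[...,2]>.078)]; print(' post/high',len(po),cv2.minAreaRect((po[:,:2]*1000).astype(np.float32)))
im=ft['im']
a=cv2.resize(im[205:275,235:305],(390,390),interpolation=cv2.INTER_CUBIC);b=cv2.resize(im[200:270,345:415],(390,390),interpolation=cv2.INTER_CUBIC)
cv2.imwrite('pics/crop.png',np.hstack([a,b])[:,:,::-1])
E
```

```text
cam guess [ 0.50651542 -0.16431201  0.1       ] stand [0.5386104 0.1339234 0.01     ]
top head 462 [ 0.48200469 -0.19374575  0.06020784] [ 0.54107217 -0.14209224  0.11542699] [ 0.50924138 -0.16594167  0.10142826]
 top strip [ 0.5120045  -0.16814463  0.10784994] ((511.97052001953125, -168.43679809570312), (48.12459182739258, 38.36988830566406), 82.65032196044922)
 block ((512.7208862304688, -168.7672882080078), (95.2160415649414, 95.65713500976562), 69.22815704345703)
 blue 287 [0.51161904 0.105191   0.05684372] [0.56339393 0.15956931 0.0888243 ] [265.61324042 235.32404181]
 ell ((266.0518493652344, 235.77093505859375), (20.589134216308594, 21.87773323059082), 92.48844909667969)
 rim centre [0.53659918 0.13018834 0.083     ]
 base ((537.3135375976562, 129.55540466308594), 61.86696243286133)
 post/high 353 ((537.0139770507812, 129.20765686035156), (111.55499267578125, 65.80429077148438), 65.7684555053711)
side head 771 [ 0.48166053 -0.19463371  0.06025932] [ 0.54055547 -0.14348202  0.11311351] [ 0.50925166 -0.17753804  0.0953131 ]
 top strip [ 0.51090496 -0.17052112  0.10671662] ((511.8199462890625, -168.404052734375), (49.71357345581055, 40.75027084350586), 84.4464340209961)
 block ((511.5752258300781, -167.7708740234375), (97.44570922851562, 95.97879028320312), 69.69034576416016)
 blue 218 [0.51006303 0.10315096 0.04137481] [0.56391605 0.17901828 0.08590308] [281.93119266 170.55963303]
 ell ((280.7025451660156, 172.67881774902344), (18.01702117919922, 23.325895309448242), 50.770286560058594)
 base ((537.5271606445312, 129.4017791748047), 63.77509689331055)
 post/high 256 ((537.17919921875, 130.1683349609375), (65.23309326171875, 114.21085357666016), 21.95226287841797)
```

View pics/crop.png

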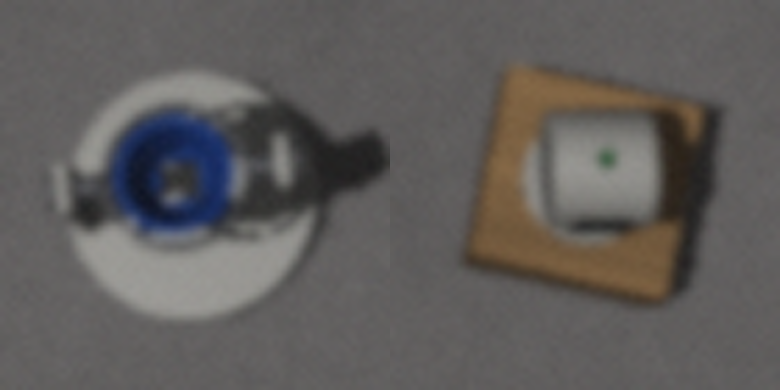

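The crop shows the blue cup at about (172,172), with a small dark hole at (180,183), and posts at (62,187) and (283,158). The drum's axis runs nearly along world y. The camera is at (0.512, -0.168) with a yaw of about -6.5°, and the stand is at (0.537, 0.130). Moving now.

move_arm --deltas '[[[-0.028,-0.019,0],[0,0,0],1],[[-0.028,-0.019,0],[0,0,0],1],[[-0.028,-0.019,0],[0,0,0],1],[[-0.028,-0.019,0],[0,0,0],1],[[-0.028,-0.019,0],[0,0,0],1],[[-0.028,-0.019,0],[0,0,0],1],[[-0.028,-0.019,0],[0,0,0],1],[[-0.028,-0.019,0],[0,0,0],1],[[-0.028,-0.019,0],[0,0,0],1],[[-0.028,-0.019,0],[0,0,0],1],[[-0.028,-0.019,0],[0,0,0],1],[[-0.028,-0.019,0],[0,0,0],1],[[-0.018,-0.03,0],[0,0,0],1],[[-0.018,-0.03,0],[0,0,0],1],[[-0.018,-0.03,0],[0,0,0],1],[[-0.018,-0.03,0],[0,0,0],1],[[-0.018,-0.03,0],[0,0,0],1],[[-0.018,-0.03,0],[0,0,0],1],[[-0.018,-0.03,0],[0,0,0],1],[[-0.018,-0.03,0],[0,0,0],1]]'

```text
clock: 1.82
tcp_pos: [0.4792, -0.0652, 0.2266]
tcp_rot: [-0.392, -3.117, -0.0]
contact_force: [1.0, -0.6, -0.1]
finger_gap: 0.0917
gripper_force: 0.0
```

move_arm --deltas '[[[-0.018,-0.03,0],[0,0,0],1],[[-0.018,-0.03,0],[0,0,0],1],[[-0.018,-0.03,0],[0,0,0],1],[[0,0,0],[0,0,-0.07],1],[[0,0,0],[0,0,-0.07],1],[[0,0,0],[0,0,0],1],[[0,0,0],[0,0,0],1]]'

```text
clock: 2.4
tcp_pos: [0.5091, -0.1639, 0.2264]
tcp_rot: [-0.176, -3.136, -0.001]
contact_force: [-0.1, 0.5, 0.1]
finger_gap: 0.0919
gripper_force: 0.0
```

```bash
cat >> h.py <<'E'
def st(target=None):
    s=arm.get_state(); M=R.from_rotvec(s['tcp_rot']).as_matrix()
    print('t',round(s['clock'],2),'tcp',s['tcp_pos'].round(4),'toolY yaw deg',np.degrees(np.arctan2(-M[0,1],M[1,1])).round(2),'z',M[:,2].round(4),'F',s['contact_force'].round(2),'M',s['moment'].round(3),'gap',s['finger_gap'].round(4),'q',s['joint_positions'].round(2))
    if target is not None: print('tool delta',(M.T@(np.array(target)-s['tcp_pos'])).round(4))
E
python3 - <<'E'
from h import *
st([.512,-.168,.063])
for nm in('top','side'):
    d=np.load(nm+'0.npz');W=d['W']
    m=(np.hypot(W[...,0]-.537,W[...,1]-.13)<.075)&(W[...,2]>.081)&(W[...,2]<.095)
    P=W[m];r=np.c_[P[:,0]-.537,P[:,1]-.13]
    A=P[r[:,1]>.042].mean(0);B=P[r[:,1]<-.042].mean(0);print(nm,A,B,(A+B)/2,np.degrees(np.arctan2(-(A-B)[0],(A-B)[1])))
E
```

```text
Traceback (most recent call last):
  File "h.py", line 18, in st
    print('t',round(s['clock'],2),'tcp',s['tcp_pos'].round(4),'toolY yaw deg',np.degrees(np.arctan2(-M[0,1],M[1,1])).round(2),'z',M[:,2].round(4),'F',s['contact_force'].round(2),'M',s['moment'].round(3),'gap',s['finger_gap'].round(4),'q',s['joint_positions'].round(2))
                                                                                                                                                                                                                 ^^^^^^^^^^^^^^^^^^^^^
AttributeError: 'float' object has no attribute 'round'
```

```bash
sed -i "s/s\['finger_gap'\].round(4)/round(s['finger_gap'],4)/" h.py
python3 - <<'E'
from h import *
st([.512,-.168,.063])
for nm in('top','side'):
    d=np.load(nm+'0.npz');W=d['W']
    m=(np.hypot(W[...,0]-.537,W[...,1]-.13)<.075)&(W[...,2]>.081)&(W[...,2]<.095)
    P=W[m];r=np.c_[P[:,0]-.537,P[:,1]-.13]
    A=P[r[:,1]>.042].mean(0);B=P[r[:,1]<-.042].mean(0);print(nm,A,B,(A+B)/2,np.degrees(np.arctan2(-(A-B)[0],(A-B)[1])))
E
```

```text
t 2.4 tcp [ 0.5091 -0.1639  0.2264] toolY yaw deg -6.42 z [-6.e-04  5.e-04 -1.e+00] F [-0.07  0.47  0.11] M [-0.032  0.006 -0.008] gap 0.0919 q [-0.45  0.36  1.5   0.    1.28 -1.91]
tool delta [-0.0035 -0.0038  0.1634]
top [0.53706683 0.18078346 0.08474087] [0.53571914 0.07830109 0.08470278] [0.53639298 0.12954228 0.08472183] -0.7534235481140786
side [0.53774209 0.18120961 0.0842412 ] [0.53617879 0.0773795  0.08444257] [0.53696044 0.12929455 0.08434188] -0.8625994595941556
```

move_arm --deltas '[[[-0.0035,-0.0038,0.02],[0,0,0],1],[[0,0,0.03],[0,0,0],1],[[0,0,0.03],[0,0,0],1],[[0,0,0.03],[0,0,0],1],[[0,0,0.03],[0,0,0],1],[[0,0,0.0234],[0,0,0],1],[[0,0,0],[0,0,0],1],[[0,0,0],[0,0,0],0.2],[[0,0,0],[0,0,0],-0.2],[[0,0,0],[0,0,0],-0.4],[[0,0,0],[0,0,0],-0.4],[[0,0,0],[0,0,0],-0.4]]' --grip_force 30

```text
clock: 3.4
tcp_pos: [0.513, -0.1684, 0.0646]
tcp_rot: [0.172, 3.135, -0.001]
contact_force: [0.3, 0.3, -0.2]
finger_gap: 0.0632
gripper_force: 0.0
```

```bash
python3 - <<'E'
from h import *
st([.512,-.168,.063])
E
```

```text
t 3.4 tcp [ 0.513  -0.1684  0.0646] toolY yaw deg -6.3 z [ 0.0022 -0.001  -1.    ] F [ 0.26  0.33 -0.17] M [ 0.05   0.027 -0.014] gap 0.0632 q [-0.46  0.55  1.69  0.    0.9  -1.92]
tool delta [0.001  0.0003 0.0016]
```

move_arm --deltas '[[[0.001,0,0.0015],[0,0,0],-0.4],[[0,0,0],[0,0,0],-0.4],[[0,0,0],[0,0,0],-0.4],[[0,0,0],[0,0,0],-0.4],[[0,0,0],[0,0,0],-0.4],[[0,0,0],[0,0,0],-0.4]]'

```text
clock: 3.9
tcp_pos: [0.5112, -0.168, 0.062]
tcp_rot: [-0.172, -3.137, -0.0]
contact_force: [-1.5, 0.8, 4.4]
finger_gap: 0.048
gripper_force: 30.0
```

```bash
python3 - <<'E'
from h import *
st([.512,-.168,.063])
E
```

```text
t 3.9 tcp [ 0.5112 -0.168   0.062 ] toolY yaw deg -6.29 z [-2.e-04  1.e-04 -1.e+00] F [-1.47  0.82  4.38] M [ 0.135  0.299 -0.012] gap 0.048 q [-0.46  0.55  1.69  0.    0.9  -1.92]
tool delta [-0.0008  0.0001 -0.001 ]
```

move_arm --deltas '[[[0,0,-0.006],[0,0,0],-0.4],[[0,0,-0.015],[0,0,0],-0.4],[[0,0,-0.025],[0,0,0],-0.4],[[0,0,-0.03],[0,0,0],-0.4],[[0,0,-0.025],[0,0,0],-0.4],[[0,0,-0.015],[0,0,0],-0.4],[[0,0.01,0],[0,0,0],-0.4],[[0,0.02,0],[0,0,0],-0.4],[[0,0.03,0],[0,0,0],-0.4],[[0.002,0.035,0],[0,0,0],-0.4],[[0.002,0.035,0],[0,0,0],-0.4],[[0.002,0.035,0],[0,0,0],-0.4],[[0.002,0.035,0],[0,0,0],-0.4],[[0,0.035,0],[0,0,0],-0.4],[[0,0.03,0],[0,0,0],-0.4],[[0,0.02,0],[0,0,0],-0.4],[[0,0.014,0],[0,0,0],-0.4],[[0,0,0],[0,0,0],-0.4],[[0,0,0],[0,0,0],-0.4],[[0,0,0],[0,0,0],-0.4]]'

```text
clock: 5.57
tcp_pos: [0.5355, 0.1298, 0.1769]
tcp_rot: [-0.172, -3.135, 0.001]
contact_force: [0.8, -0.5, -1.2]
finger_gap: 0.0477
gripper_force: 30.0
```

```bash
python3 - <<'E'
from h import *
st([.5367,.1297,.160])
f=grab('side');W=f['W'];np.savez('side1.npz',W=W,im=f['image'])
# foot: dark pixels near hover
p=arm.get_state()['tcp_pos']
hsv=cv2.cvtColor(f['image'],cv2.COLOR_RGB2HSV)
near=np.hypot(W[...,0]-p[0],W[...,1]-p[1])<.06
for lo,hi in((-.055,-.044),(-.04,-.02),(-.0175,-.0115)):
    m=near&(W[...,2]>p[2]+lo)&(W[...,2]<p[2]+hi)
    P=W[m]; print(lo,len(P),P.min(0).round(4),P.max(0).round(4),P.mean(0).round(4))
cv2.imwrite('pics/s1.png',cv2.resize(f['image'][100:230,220:350],(585,585),interpolation=cv2.INTER_CUBIC)[:,:,::-1])
E
```

```text
t 5.57 tcp [0.5355 0.1298 0.1769] toolY yaw deg -6.28 z [-1.6e-03 -4.0e-04 -1.0e+00] F [ 0.78 -0.48 -1.18] M [ 0.015  0.038 -0.069] gap 0.0477 q [ 0.1   0.43  1.53 -0.    1.18 -1.36]
tool delta [-0.0012  0.0001  0.0169]
-0.055 19 [0.5276 0.12   0.1234] [0.5431 0.1249 0.133 ] [0.5355 0.1223 0.128 ]
-0.04 35 [0.5208 0.1078 0.1377] [0.548  0.1212 0.1548] [0.5339 0.1148 0.1462]
-0.0175 113 [0.5058 0.0977 0.1598] [0.5661 0.1477 0.1656] [0.5343 0.1143 0.1639]
```

View pics/s1.png

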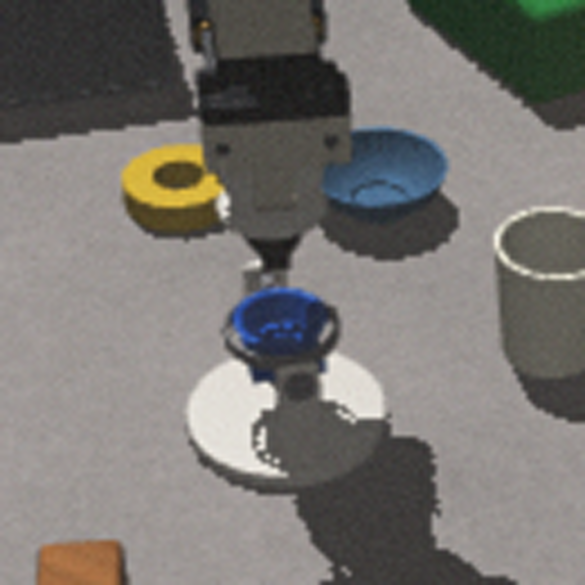

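The grasped camera hangs centred above the cup, with its foot at about (275,250) and the cup at (283,320). Descending.

move_arm --deltas '[[[-0.0012,0,0.012],[0,0,0],-0.4],[[0,0,0.015],[0,0,0],-0.4],[[0,0,0.015],[0,0,0],-0.4],[[0,0,0.008],[0,0,0],-0.4],[[0,0,0.004],[0,0,0],-0.4],[[0,0,0.002],[0,0,0],-0.4],[[0,0,0],[0,0,0],-0.4],[[0,0,0],[0,0,0],-0.4]]'

```text
clock: 6.28
tcp_pos: [0.5378, 0.1298, 0.1225]
tcp_rot: [0.173, 3.136, 0.0]
contact_force: [-0.0, 0.2, -1.0]
finger_gap: 0.0478
gripper_force: 30.0
```

```bash
python3 - <<'E'
from h import *
st([.5367,.1297,.115])
E
```

```text
t 6.28 tcp [0.5378 0.1298 0.1225] toolY yaw deg -6.3 z [ 1.1e-03  2.0e-04 -1.0e+00] F [-0.03  0.24 -1.04] M [-0.046  0.018  0.002] gap 0.0478 q [ 0.1   0.49  1.59  0.    1.05 -1.36]
tool delta [ 0.0011 -0.0002  0.0075]
```

move_arm --deltas '[[[0.0005,0,0.003],[0,0,0],-0.4],[[0,0,0.002],[0,0,0],-0.4],[[0,0,0.001],[0,0,0],-0.4],[[0,0,0],[0,0,0],-0.4],[[0,0,0],[0,0,0],-0.4]]'

```text
clock: 6.7
tcp_pos: [0.5368, 0.13, 0.1158]
tcp_rot: [0.172, 3.137, 0.0]
contact_force: [0.9, -0.6, -1.5]
finger_gap: 0.0472
gripper_force: 30.0
```

move_arm --deltas '[[[0,0,0.001],[0,0,0],-0.4],[[0,0,0],[0,0,0],-0.4],[[0,0,0],[0,0,0],-0.4]]'

```text
clock: 6.95
tcp_pos: [0.5368, 0.13, 0.1148]
tcp_rot: [0.172, 3.137, 0.0]
contact_force: [-0.6, -0.8, -1.2]
finger_gap: 0.0478
gripper_force: 30.0
```

move_arm --deltas '[[[0,0,0.001],[0,0,0],-0.4],[[0,0,0],[0,0,0],-0.4],[[0,0,0],[0,0,0],-0.4]]'

```text
clock: 7.2
tcp_pos: [0.5368, 0.13, 0.1138]
tcp_rot: [-0.172, -3.137, -0.0]
contact_force: [-0.4, 0.1, -1.6]
finger_gap: 0.0478
gripper_force: 30.0
```

move_arm --deltas '[[[0,0,0.001],[0,0,0],-0.4],[[0,0,0],[0,0,0],-0.4],[[0,0,0],[0,0,0],-0.4]]'

```text
clock: 7.45
tcp_pos: [0.5368, 0.13, 0.1127]
tcp_rot: [-0.172, -3.137, -0.0]
contact_force: [-0.4, -0.3, -1.5]
finger_gap: 0.0475
gripper_force: 30.0
```

move_arm --deltas '[[[0,0,0.0007],[0,0,0],-0.4],[[0,0,0],[0,0,0],-0.4],[[0,0,0],[0,0,0],-0.4]]'

```text
clock: 7.7
tcp_pos: [0.5368, 0.13, 0.1121]
tcp_rot: [-0.172, -3.137, -0.0]
contact_force: [0.7, 0.3, -1.2]
finger_gap: 0.0477
gripper_force: 30.0
```

move_arm --deltas '[[[0,0,0.0007],[0,0,0],-0.4],[[0,0,0],[0,0,0],-0.4],[[0,0,0],[0,0,0],-0.4]]'

```text
clock: 7.95
tcp_pos: [0.5368, 0.13, 0.1114]
tcp_rot: [-0.172, -3.137, -0.0]
contact_force: [0.6, -0.3, -1.8]
finger_gap: 0.0478
gripper_force: 30.0
```

move_arm --deltas '[[[0,0,0.001],[0,0,0],-0.4],[[0,0,0],[0,0,0],-0.4],[[0,0,0],[0,0,0],-0.4]]'

```text
clock: 8.2
tcp_pos: [0.5368, 0.13, 0.1103]
tcp_rot: [-0.172, -3.137, -0.0]
contact_force: [-0.9, 0.1, -1.0]
finger_gap: 0.0479
gripper_force: 30.0
```

move_arm --deltas '[[[0,0,0.0007],[0,0,0],-0.4],[[0,0,0],[0,0,0],-0.4],[[0,0,0],[0,0,0],-0.4]]'

```text
clock: 8.45
tcp_pos: [0.5368, 0.13, 0.1097]
tcp_rot: [-0.172, -3.137, -0.0]
contact_force: [0.4, -0.3, -1.2]
finger_gap: 0.0477
gripper_force: 30.0
```

move_arm --deltas '[[[0,0,0.0007],[0,0,0],-0.4],[[0,0,0],[0,0,0],-0.4],[[0,0,0],[0,0,0],-0.4]]'

```text
clock: 8.7
tcp_pos: [0.5368, 0.13, 0.109]
tcp_rot: [-0.172, -3.137, -0.0]
contact_force: [-0.5, 0.3, -1.3]
finger_gap: 0.0479
gripper_force: 30.0
```

move_arm --deltas '[[[0,0,0.001],[0,0,0],-0.4],[[0,0,0.001],[0,0,0],-0.4],[[0,0,0],[0,0,0],-0.4],[[0,0,0],[0,0,0],-0.4]]'

```text
clock: 9.03
tcp_pos: [0.5368, 0.13, 0.1069]
tcp_rot: [-0.172, -3.137, -0.0]
contact_force: [-1.0, 1.1, -1.7]
finger_gap: 0.0477
gripper_force: 30.0
```

move_arm --deltas '[[[0,0,0.0007],[0,0,0],-0.4],[[0,0,0],[0,0,0],-0.4],[[0,0,0],[0,0,0],-0.4]]'

```text
clock: 9.28
tcp_pos: [0.5368, 0.13, 0.1063]
tcp_rot: [-0.172, -3.137, -0.0]
contact_force: [-0.3, 0.0, -1.0]
finger_gap: 0.0475
gripper_force: 30.0
```

move_arm --deltas '[[[0,0,0.0007],[0,0,0],-0.4],[[0,0,0],[0,0,0],-0.4],[[0,0,0],[0,0,0],-0.4]]'

```text
clock: 9.53
tcp_pos: [0.5369, 0.13, 0.1056]
tcp_rot: [0.172, 3.137, 0.0]
contact_force: [1.0, -0.1, -1.1]
finger_gap: 0.0478
gripper_force: 30.0
```

move_arm --deltas '[[[0,0,0.0005],[0,0,0],-0.4],[[0,0,0],[0,0,0],-0.4],[[0,0,0],[0,0,0],-0.4]]'

```text
clock: 9.78
tcp_pos: [0.5369, 0.1301, 0.1052]
tcp_rot: [0.172, 3.137, 0.0]
contact_force: [0.1, 1.0, -1.2]
finger_gap: 0.0482
gripper_force: 30.0
```

move_arm --deltas '[[[0,0,0.0004],[0,0,0],-0.4],[[0,0,0],[0,0,0],-0.4],[[0,0,0],[0,0,0],-0.4]]'

```text
clock: 10.03
tcp_pos: [0.5369, 0.1301, 0.1048]
tcp_rot: [0.172, 3.137, 0.0]
contact_force: [0.4, 0.7, 0.6]
finger_gap: 0.0473
gripper_force: 30.0
```

move_arm --deltas '[[[0,0,0.0004],[0,0,0],-0.4],[[0,0,0],[0,0,0],-0.4],[[0,0,0],[0,0,0],-0.4]]'

```text
clock: 10.28
tcp_pos: [0.5369, 0.1302, 0.1045]
tcp_rot: [0.172, 3.137, 0.001]
contact_force: [-0.7, 1.7, 2.8]
finger_gap: 0.0478
gripper_force: 30.0
```

Contact came at the seated height, so the tongue dropped in on the first try. Pressing home.

move_arm --deltas '[[[0,0.0003,0.0004],[0,0,0],-0.4],[[0,0,0.0003],[0,0,0],-0.4],[[0,0,0],[0,0,0],-0.4]]'

```text
clock: 10.53
tcp_pos: [0.5368, 0.1304, 0.1039]
tcp_rot: [0.172, 3.137, 0.0]
contact_force: [-1.8, 2.8, 4.1]
finger_gap: 0.0475
gripper_force: 30.0
```

```bash
python3 - <<'E'
from h import *
st([.5367,.1297,.105])
E
```

```text
t 10.53 tcp [0.5368 0.1304 0.1039] toolY yaw deg -6.29 z [ 1.e-04  2.e-04 -1.e+00] F [-1.8   2.82  4.14] M [ 0.349  0.448 -0.024] gap 0.0475 q [ 0.1   0.52  1.61  0.    1.01 -1.36]
tool delta [ 0.     -0.0007 -0.0011]
```

move_arm --deltas '[[[0.0003,0.0005,0.0003],[0,0,0],-0.4],[[0,0,0.0003],[0,0,0],-0.4],[[0,0,0],[0,0,0],-0.4]]'

```text
clock: 10.78
tcp_pos: [0.5368, 0.1306, 0.1037]
tcp_rot: [0.172, 3.136, -0.001]
contact_force: [-2.0, -0.1, 7.3]
finger_gap: 0.0481
gripper_force: 30.0
```

```bash
python3 - <<'E'
from h import *
st([.5367,.1297,.105])
E
```

```text
t 10.78 tcp [0.5368 0.1306 0.1037] toolY yaw deg -6.29 z [ 7.e-04 -4.e-04 -1.e+00] F [-1.96 -0.06  7.25] M [0.009 0.516 0.035] gap 0.0481 q [ 0.1   0.52  1.61 -0.    1.01 -1.36]
tool delta [-0.     -0.0009 -0.0013]
```

move_arm --deltas '[[[0.0003,0,0.0003],[0,0,0],-0.4],[[0,0,0],[0,0,0],-0.4],[[0,0,0],[0,0,0],-0.4],[[0,0,0],[0,0,0],-0.4]]'

```text
clock: 11.12
tcp_pos: [0.5368, 0.1306, 0.1037]
tcp_rot: [0.172, 3.135, -0.0]
contact_force: [-1.6, 0.4, 9.4]
finger_gap: 0.048
gripper_force: 30.0
```

```bash
python3 - <<'E'
from h import *
st([.5367,.1297,.105])
E
```

```text
t 11.12 tcp [0.5368 0.1306 0.1037] toolY yaw deg -6.28 z [ 1.4e-03 -4.0e-04 -1.0e+00] F [-1.55  0.38  9.41] M [-0.054  0.502 -0.031] gap 0.048 q [ 0.1   0.52  1.62 -0.    1.01 -1.36]
tool delta [-0.     -0.0009 -0.0013]
```

move_arm --deltas '[[[0,0,0],[0,0,0],-0.4],[[0,0,0],[0,0,0],-0.4],[[0,0,0],[0,0,0],-0.4],[[0,0,0],[0,0,0],-0.4],[[0,0,0],[0,0,0],-0.4],[[0,0,0],[0,0,0],-0.4],[[0,0,-0.0005],[0,0,0],-0.4],[[0,0,-0.0006],[0,0,0],-0.4],[[0,0,0],[0,0,0],-0.4],[[0,0,0],[0,0,0],-0.4]]'

```text
clock: 11.95
tcp_pos: [0.5367, 0.1306, 0.1039]
tcp_rot: [0.172, 3.136, -0.0]
contact_force: [0.4, -1.0, 2.4]
finger_gap: 0.0478
gripper_force: 30.0
```

```bash
python3 - <<'E'
from h import *
st([.5367,.1297,.105])
E
```

```text
t 11.95 tcp [0.5367 0.1306 0.1039] toolY yaw deg -6.29 z [ 7.e-04 -3.e-04 -1.e+00] F [ 0.4  -0.97  2.45] M [-0.113 -0.089 -0.003] gap 0.0478 q [ 0.1   0.52  1.61 -0.    1.01 -1.36]
tool delta [-0.0001 -0.0009 -0.0011]
```

move_arm --deltas '[[[-0.0006,6e-05,0],[0.002,0.021,0],-0.4],[[-0.0006,6e-05,0],[0.002,0.021,0],-0.4],[[-0.0006,6e-05,0],[0.002,0.021,0],-0.4],[[0,0,0],[0,0,0],-0.4],[[0,0,0],[0,0,0],-0.4]]'

```text
clock: 12.37
tcp_pos: [0.5382, 0.1307, 0.1037]
tcp_rot: [-0.169, -3.074, 0.004]
contact_force: [0.4, -0.6, 3.0]
finger_gap: 0.0473
gripper_force: 30.0
```

```bash
python3 - <<'E'
from h import *
st()
E
```

```text
t 12.37 tcp [0.5382 0.1307 0.1037] toolY yaw deg -6.29 z [-6.31e-02  8.00e-04 -9.98e-01] F [ 0.42 -0.62  3.04] M [-0.145  0.166  0.012] gap 0.0473 q [ 0.1   0.55  1.55  0.01  1.1  -1.37]
```

move_arm --deltas '[[[-0.0006,6e-05,0],[0.002,0.021,0],-0.4],[[-0.0006,6e-05,0],[0.002,0.021,0],-0.4],[[-0.0006,6e-05,0],[0.002,0.021,0],-0.4],[[-0.0006,6e-05,0],[0.002,0.021,0],-0.4],[[0,0,0],[0,0,0],-0.4]]'

```text
clock: 12.78
tcp_pos: [0.5405, 0.1306, 0.1034]
tcp_rot: [-0.164, -2.988, 0.009]
contact_force: [-1.4, -1.3, 6.3]
finger_gap: 0.0476
gripper_force: 30.0
```

move_arm --deltas '[[[-0.0006,6e-05,0],[0.002,0.021,0],-0.4],[[-0.0006,6e-05,0],[0.002,0.021,0],-0.4],[[-0.0006,6e-05,0],[0.002,0.021,0],-0.4],[[0,0,0],[0,0,0],-0.4],[[0,0,0],[0,0,0],-0.4],[[0,0,0],[0,0,0],-0.4]]'

```text
clock: 13.28
tcp_pos: [0.542, 0.1306, 0.1032]
tcp_rot: [-0.161, -2.927, 0.013]
contact_force: [-2.0, -1.1, 2.9]
finger_gap: 0.0471
gripper_force: 30.0
```

```bash
python3 - <<'E'
from h import *
st()
f=grab('side')
cv2.imwrite('pics/s2.png',cv2.resize(f['image'][100:230,220:350],(585,585),interpolation=cv2.INTER_CUBIC)[:,:,::-1])
E
```

```text
t 13.28 tcp [0.542  0.1306 0.1032] toolY yaw deg -6.17 z [-0.2091  0.0028 -0.9779] F [-2.01 -1.1   2.94] M [-0.134  0.295  0.012] gap 0.0471 q [ 0.09  0.64  1.41  0.02  1.3  -1.38]
```

View pics/s2.png

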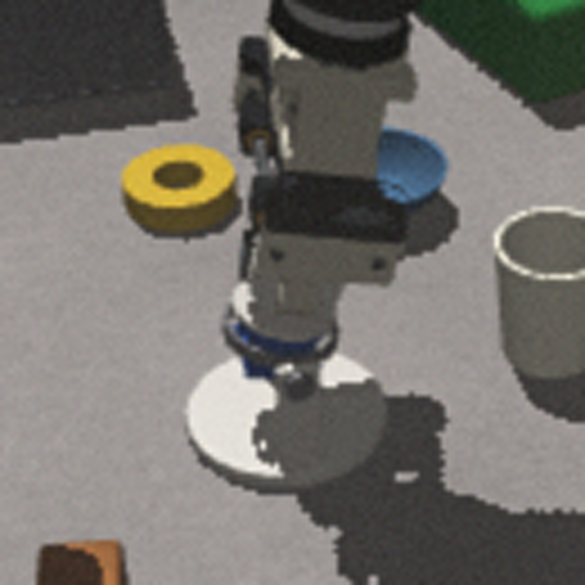

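The side view shows the camera seated, with the cradle ring at (280,335) tilted away and the foot still in the cup. The tool reads 12.1°. Now rocking back.

move_arm --deltas '[[[0.0006,-6e-05,0],[-0.002,-0.021,0],-0.4],[[0.0006,-6e-05,0],[-0.002,-0.021,0],-0.4],[[0.0006,-6e-05,0],[-0.002,-0.021,0],-0.4],[[0.0006,-6e-05,0],[-0.002,-0.021,0],-0.4],[[0.0006,-6e-05,0],[-0.002,-0.021,0],-0.4],[[0.0006,-6e-05,0],[-0.002,-0.021,0],-0.4],[[0.0006,-6e-05,0],[-0.002,-0.021,0],-0.4],[[0.0006,-6e-05,0],[-0.002,-0.021,0],-0.4],[[0.0006,-6e-05,0],[-0.002,-0.021,0],-0.4],[[0.0006,-6e-05,0],[-0.002,-0.021,0],-0.4],[[0,0,0],[0,0,0],-0.4]]'

```text
clock: 14.25
tcp_pos: [0.5359, 0.1308, 0.1039]
tcp_rot: [0.172, 3.135, -0.0]
contact_force: [0.3, -1.4, -0.8]
finger_gap: 0.0477
gripper_force: 30.0
```

move_arm --deltas '[[[0.0006,-6e-05,0],[-0.002,-0.021,0],-0.4],[[0.0006,-6e-05,0],[-0.002,-0.021,0],-0.4],[[0.0006,-6e-05,0],[-0.002,-0.021,0],-0.4],[[0.0006,-6e-05,0],[-0.002,-0.021,0],-0.4],[[0.0006,-6e-05,0],[-0.002,-0.021,0],-0.4],[[0,0,0],[0,0,0],-0.4]]'

```text
clock: 14.75
tcp_pos: [0.5333, 0.1308, 0.1039]
tcp_rot: [0.166, 3.03, 0.006]
contact_force: [0.4, -1.8, 0.6]
finger_gap: 0.0477
gripper_force: 30.0
```

```bash
python3 - <<'E'
from h import *
st()
E
```

```text
t 14.75 tcp [0.5333 0.1308 0.1039] toolY yaw deg -6.25 z [ 0.1067 -0.0017 -0.9943] F [ 0.4  -1.78  0.61] M [-0.317 -0.074 -0.036] gap 0.0477 q [ 0.11  0.46  1.72 -0.02  0.85 -1.34]
```

move_arm --deltas '[[[0.0006,-0.0002,0.0002],[-0.002,-0.021,0],-0.4],[[0.0006,-0.0002,0.0002],[-0.002,-0.021,0],-0.4],[[0.0006,-6e-05,0],[-0.002,-0.021,0],-0.4],[[0.0006,-6e-05,0],[-0.002,-0.021,0],-0.4],[[0.0006,-6e-05,0],[-0.002,-0.021,0],-0.4],[[0,0,0],[0,0,0],-0.4],[[0,0,0],[0,0,0],-0.4],[[0,0,0],[0,0,0],-0.4]]'

```text
clock: 15.42
tcp_pos: [0.5307, 0.1308, 0.1033]
tcp_rot: [0.161, 2.927, 0.013]
contact_force: [-1.7, -0.0, 6.2]
finger_gap: 0.0481
gripper_force: 30.0
```

```bash
python3 - <<'E'
from h import *
st()
E
```

```text
t 15.42 tcp [0.5307 0.1308 0.1033] toolY yaw deg -6.18 z [ 0.209  -0.0028 -0.9779] F [-1.72 -0.02  6.22] M [ 0.072  0.276 -0.006] gap 0.0481 q [ 0.12  0.42  1.82 -0.04  0.7  -1.31]
```

Reached -12.1°. Back to level, easing slightly.

move_arm --deltas '[[[-0.0006,6e-05,-0.0001],[0.002,0.021,0],-0.4],[[-0.0006,6e-05,-0.0001],[0.002,0.021,0],-0.4],[[-0.0006,6e-05,0],[0.002,0.021,0],-0.4],[[-0.0006,6e-05,0],[0.002,0.021,0],-0.4],[[-0.0006,6e-05,0],[0.002,0.021,0],-0.4],[[-0.0006,6e-05,0],[0.002,0.021,0],-0.4],[[-0.0006,6e-05,0],[0.002,0.021,0],-0.4],[[-0.0006,6e-05,0],[0.002,0.021,0],-0.4],[[-0.0006,6e-05,0],[0.002,0.021,0],-0.4],[[-0.0006,6e-05,0],[0.002,0.021,0],-0.4],[[0,0,0],[0,0,0],-0.4],[[0,0,0],[0,0,0],-0.4],[[0,0,0],[0,0,0],-0.4]]'

```text
clock: 16.5
tcp_pos: [0.5367, 0.1307, 0.1038]
tcp_rot: [0.173, 3.136, 0.001]
contact_force: [0.2, 1.5, 1.9]
finger_gap: 0.0478
gripper_force: 30.0
```

```bash
python3 - <<'E'
from h import *
st()
E
```

```text
t 16.5 tcp [0.5367 0.1307 0.1038] toolY yaw deg -6.3 z [ 5.e-04  3.e-04 -1.e+00] F [0.15 1.47 1.87] M [ 0.142 -0.184 -0.003] gap 0.0478 q [ 0.1   0.52  1.61  0.    1.01 -1.36]
```

move_arm --deltas '[[[0,0,0],[0,0,0],-0.4],[[0,0,0],[0,0,0],-0.4],[[0,0,0],[0,0,0],0.1],[[0,0,0],[0,0,0],0.3],[[0,0,0],[0,0,0],0.6],[[0,0,0],[0,0,0],0.6],[[0,0,0],[0,0,0],0.6],[[0,0,0],[0,0,0],0.6]]' --grip_force 5

```text
clock: 17.17
tcp_pos: [0.5362, 0.1306, 0.1038]
tcp_rot: [-0.172, -3.137, -0.0]
contact_force: [-0.4, -0.7, 0.0]
finger_gap: 0.0729
gripper_force: 0.0
```

```bash
python3 - <<'E'
from h import *
st()
E
```

```text
t 17.17 tcp [0.5362 0.1306 0.1038] toolY yaw deg -6.29 z [-2.e-04  1.e-04 -1.e+00] F [-0.42 -0.69  0.05] M [ 0.025 -0.029 -0.   ] gap 0.0729 q [ 0.1   0.52  1.62  0.    1.01 -1.36]
```

move_arm --deltas '[[[0,0,-0.01],[0,0,0],0.6],[[0,0,-0.02],[0,0,0],0.6],[[0,0,-0.03],[0,0,0],0.6],[[0,0,-0.03],[0,0,0],0.6],[[0,0,-0.02],[0,0,0],0.6],[[0,-0.03,-0.02],[0,0,0],0.6],[[0,-0.035,0],[0,0,0],0.6],[[0,-0.035,0],[0,0,0],0.6],[[0,-0.035,0],[0,0,0],0.6],[[0,-0.035,0],[0,0,0],0.6],[[0,-0.03,0],[0,0,0],0.6],[[0,0,0],[0,0,0],0.6],[[0,0,0],[0,0,0],0.6]]'

```text
clock: 18.25
tcp_pos: [0.5142, -0.0695, 0.2346]
tcp_rot: [0.177, 3.136, 0.0]
contact_force: [-0.4, -0.4, -0.5]
finger_gap: 0.0735
gripper_force: 0.0
```

```bash
python3 - <<'E'
from h import *
f=grab('top');W=f['W']
m=(np.hypot(W[...,0]-.537,W[...,1]-.13)<.045)&(W[...,2]>.1)&(W[...,2]<.2)
P=W[m];print(len(P),P.max(0),np.percentile(P[:,2],98)); t=P[P[:,2]>P[:,2].max()-.012]
print(t.mean(0))
o=np.load('top0.npz')['im']; a=np.vstack([o[130:300,150:470],f['image'][130:300,150:470]])
cv2.imwrite('pics/fin.png',cv2.resize(a,None,fx=1.7,fy=1.7)[:,:,::-1])
E
```

```text
488 [0.56538462 0.15514226 0.15664365] 0.15449233900265563
[0.53636596 0.12997094 0.14981543]
```

View pics/fin.png

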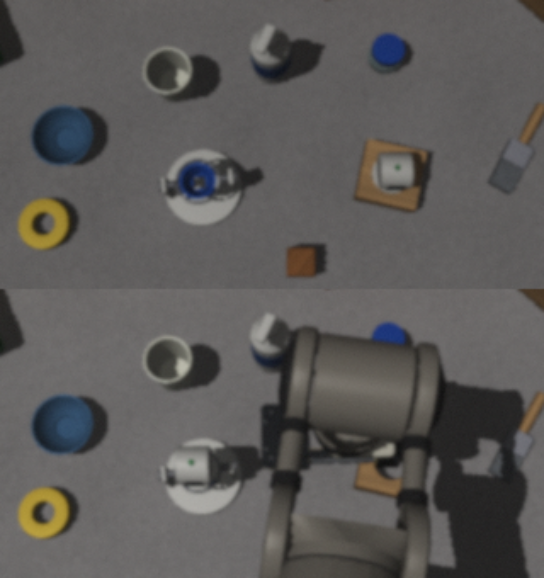

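The camera sits on the stand at (190,465) in the picture. It's level, and its top rose 42 mm from the start against 43 mm expected. The bystanders I can see haven't moved.

```bash
python3 -c "
from station import arm
print(arm.finish_job())"
```

```text
the job is handed in; nothing more can be done
None
```

I seated the camera fully in the stand's cup, pressed it home with about 10 N, rocked it 12° each way, released it level at about 18 s and handed the job in; every force I read stayed under 10 N, though I only read at the end of each move.

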